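# Seat a sealer jaw block in a tilted setting jig

### The arm

A 7-joint arm with a two-finger parallel gripper is mounted at the origin on the work surface; the furniture and walls round the work are solid. World frame = base frame: x ahead of the robot, y to its left, z up, the work surface at z = 0. Lengths are in m, angles in rad, forces in N, time in s.
With the tool pointing down it reaches from about 0.425 to 0.925 m from the base axis. Payload 6.8 kg.
Tool frame: the origin (TCP) lies on the centre line of the jaws, within the pads' length; the fingertips stand 11 mm ahead of it and the grasp point (between the pads) lies 8 mm behind it; z points along the fingers, y is the direction in which the jaws open and shut (so a half turn about z gives the same grasp; the last joint's range is limited). The gripper opens to 85 mm and grips with 20 to 120 N. Pads are 22 mm wide; open, the fingers measure 114 mm over their backs; the gripper's body (76 mm by 85 mm) begins 54 mm behind the grasp point. The pads swing forward as they close: fully open they stand 13 mm farther back than shut.
Start: joints at [1.043, 0.477, 0.022, 1.555, -0.011, 1.109, -0.083], TCP at [0.275, -0.616, 0.242] pointing down, gripper open.
Joint ranges: [-2.96, 2.96], [-0.34, 2.1], [-1.41, 1.46], [0.24, 2.44], [-1.37, 4.51], [0.17, 1.92], [-2.96, 2.96]. Speed limits (rad/s): [2.39, 2.39, 3.14, 3.14, 3.14, 3.14, 3.14].

### API

Orientations are given as a rotation vector (axis times angle).
In Python, from bench import r gives the robot as it stands.
- The arm moves only by the tool send_rows, never from a script. Its argument "deltas" is a list of rows, each a list of 7 numbers: the opening, from 0 (shut) to 1 (fully open), then the shift along the tool's x, y, z as a fraction of full scale, then the turn, a rotation vector about the tool's x, y, z as a fraction of full scale. In form: [[hand, x, y, z, ax, ay, az], ...]. A call has 1 to 20 rows; each row is the pose to reach, as a shift and turn from the pose commanded when the call began, along the tool's axes at that moment, turning the shorter way round; what a row does not reach only later rows make up. Full scale, the value 1, is 150 mm for a shift and 180 degrees for a turn. A row lasts 1/12 s, in which the tool goes at most 41.7 mm and 7.16 degrees, less where a joint would pass 70% of its speed; a pose out of reach is approached as far as the arm can. A call with a number of a shift or a turn outside -1 to 1 is refused whole. A call with a gripper value outside its range is refused whole. The fingers move at their own pace and stop on an object; "squeeze" is the grip in N (left out, the last holds). Time passes only in rows, so rows that repeat a pose let the fingers close. It gives the time, the measured TCP pose, the force and the opening at its end, in the units of the state.
- r.get_obs(): the state, without advancing time (a new reading comes with each control period).
- r.grab_frame(name): name is "side" or "top" or "wrist"; returns a dict with "pixels" (480x640x3 uint8, red, green, blue), "camera_matrix" (3x3 intrinsics, pixels), "rvec" (rotation vector, rad) and "tvec" (3), from world to camera coordinates, as OpenCV has them. Camera axes: x right, y down, z forward; pixel columns grow to the right and rows downward; lengths in m; the calibration is good to about 2 mm. The wrist camera is an equidistant fisheye: a pixel r from the principal point sees the ray r / f radians off the axis. A picture is of the moment at which its call begins. There is no depth.
- r.hand_in(): hands the job in, once; it reports no verdict.
The state is a dict: "clock": time; "joints": joint angles; "qvel": joint speeds; "tau": joint torques, N m; "tcp_pos": TCP position; "orientation": TCP orientation; "contact_force": force on the tool from outside, world axes, zero at the start; "moment": the same for the moment, N m; "grip_width": finger opening in m.
Only numpy, scipy, OpenCV 4.12 (cv2) and the standard library are available. Lean on these libraries where they do the work, as an engineer would, in place of code of your own. Each camera call takes 0.05 s, during which the arm holds its last target. There are 200 camera calls.

### The job

Set the aluminium jaw block lengthwise on the upper part of the jig's tilted plate, well clear of the side fence, and let go so that it slides by itself down against the fence until the spring roller stops it. Then press it on down the slope, past the roller and along the fence, until it is fully home on the rubber-tipped end stop: gently, with no more than 20 N on the stop. Let go of it there and leave the spice jar, the mushroom and the marker alone.

Things in the scene. Friction and masses are not known exactly. Their poses are not given: they have to be found in the camera images.
- jaw_block: Loose aluminium block 90 (x) x 48 (y) x 30 (z) mm with vertical corners chamfered 8 mm at 45 degrees, a black rubber strip along its top and four small screws; it weighs 0.2 to 0.33 kg and either end may lead. Origin at the centre of its underside, x along its length, z up through its top. It starts flat on the table, strip up.
- jig_plate: Tilted plate of the jig (fixed; its place and heading vary), white, very slippery facing. Origin on the white surface at the locating corner; x runs up the slope along the side fence, y across the plate away from the fence, z is its normal. x rises 23 and y 18 degrees, so gravity draws a part to -x and -y. White surface: x -10 to 215, y 0 to 123 mm, at z = 0.
- fence_mid (a point): Middle of the foot of the steel side fence's inner face: x = 105, y = 0, z = 0 mm on the plate. The fence runs from x = 5 to 210, is 9 mm high and 12 mm thick, and faces +y of the plate. A block let go on the upper plate slides to the fence and is stopped by the roller with its centre near x = 83, y = 24 mm.
- roller_rest (a point): Foot of the axis of the black spring roller at rest: x = 38, y = 52 mm on the plate. Roller upright, 16 mm diameter, 26 mm high, so 44 mm clear to the fence. It presses to the fence with 4 N, plus 0.8 N/mm, and is damped: push slowly (about 20 mm/s). It must yield 4 mm; pushing the block past takes 3 to 10 N, and it then holds it. Blue housing: x 21 to 55, y 66 to 96, 26 mm high.
- stop_range (a point): Point x = 0, y = 24, z = 13.5 mm on the plate, on the axis of the end stop's black rubber tip (18 mm diameter, faces up the slope, on a blue block 36 mm wide, 24 mm high). The stop has been set with the tip's face anywhere from 0 to 26 mm up the slope from this point; the setting is not reported: feel for it.
- stop_axis_end (a point): Point x = 26, y = 24, z = 13.5 mm on the plate: the farthest up the slope that the tip's face can be. The tip yields 0.05 mm per newton. Home, the block's centre is 45 mm up the slope from the tip's face (x = 45 to 71), y = 24, z = 0, flat on the plate.
- spice_jar: Bystander: spice jar, 44 mm diameter, 109 mm tall, standing; origin at the centre of its underside.
- mushroom_5: Bystander: brown mushroom cap 57 x 48 x 30 mm; origin at the centre of its underside.
- marker_1: Bystander: white marker pen with black cap, 19 x 132 x 20 mm, lying along its y; origin at the centre of its underside.
There are look-alikes about, which are no part of the job. Leave any orange look-alike of the jaw_block alone.

How it is judged:
On the way, in this order (a step that is already met when the one before it is completed fails the run):
1. the block has been let go on the upper part of the plate, clear of the fence (x of jaw_block in the frame of jig_plate above 0.11 m and y of jaw_block in the frame of jig_plate above 0.03 m and z of jaw_block in the frame of jig_plate below 0.006 m and contact force between jaw_block and jig_plate above 0.2 N and contact force between jaw_block and the fingers below 0.05 N), for 0.02 s.
2. it has slid down by itself and rests along the fence against the roller, untouched (x of jaw_block in the frame of jig_plate between 0.076 and 0.095 m and y of jaw_block in the frame of jig_plate below 0.029 m and linear speed of jaw_block below 0.02 m/s and contact force between jaw_block and the fingers below 0.05 N), for 0.2 s.
At the end, for the whole second after the job is handed in: The block lies flat on the plate (within 3 mm and 3 degrees), along the fence (centre within 2.5 mm of its seated distance, 3 degrees), touching the end stop's rubber tip (contact over 0.2 N), at rest and let go (contact force between jaw_block and stop_rubber above 0.2 N and x of jaw_block in the frame of jig_plate below 0.074 m and y of jaw_block in the frame of jig_plate below 0.0265 m and z of jaw_block in the frame of jig_plate below 0.003 m and angle between the x axis of jaw_block and the x axis of jig_plate, either way round below 0.05 rad and angle between the z axis of jaw_block and the z axis of jig_plate, either way round below 0.05 rad and linear speed of jaw_block below 0.01 m/s and contact force between jaw_block and the fingers below 0.05 N).
It fails at once if the end stop is pressed with more than 20 N (contact force between jaw_block and stop_rubber above 20 N).
It fails at once if the spice jar is disturbed (over 20 mm, or tipped) (distance of spice_jar from where it was at the start of the episode above 0.02 m or angle between spice_jar's own z axis and vertical above 0.3 rad).
It fails at once if the mushroom is moved over 20 mm (distance of mushroom_5 from where it was at the start of the episode above 0.02 m).
It fails at once if the marker is moved over 20 mm (distance of marker_1 from where it was at the start of the episode above 0.02 m).
It also fails if it takes over 61 s, if anything falls off the work surface, if the arm or the gripper's body presses on something with over 40 N, if the wrist force passes 120 N, or if a joint passes its speed limit or range.

## Working session

There is one attempt and no reset: what is moved stays moved. The work goes in short steps, Python scripts to look and compute and a tool call to move; the robot and the scene stay as the last step left them, time stands still between calls to the robot, and variables do not carry over. Pictures are saved under pics/ and viewed, about 8 in all and at most 12, crops included, and the job is handed in when it is done.

Besides the shell and the picture viewer there is one more tool, called after "Emit:" as a command line: name --pt "numbers of a row" for each row, then --argument value for the rest. send_rows: Moves the arm, as the interface text tells. Shift numbers are shares of 150 mm and turn numbers shares of 180 degrees, none past 1 either way. Its arguments: {"type":"object","properties":{"deltas":{"type":"array","items":{"type":"array","items":{"type":"number"}}},"squeeze":{"type":"number"}},"required":["deltas"]}

```bash
mkdir -p pics; cat > h.py <<'E'
import numpy as np, cv2
from scipy.spatial.transform import Rotation as R
from bench import r
def grab(n,f=None):
    d=r.grab_frame(n)
    if f: cv2.imwrite(f'pics/{f}.png',d['pixels'][:,:,::-1])
    np.savez(f'/tmp/{n}.npz',**{k:np.asarray(v) for k,v in d.items()})
    return d
def load(n): return dict(np.load(f'/tmp/{n}.npz'))
def ray(d,uv,fish=False):
    K=np.asarray(d['camera_matrix']);Rc=R.from_rotvec(np.ravel(d['rvec'])).as_matrix();t=np.ravel(d['tvec'])
    x=(uv[0]-K[0,2])/K[0,0];y=(uv[1]-K[1,2])/K[1,1]
    if fish:
        th=np.hypot(x,y);s=np.sin(th)/max(th,1e-9);v=np.array([x*s,y*s,np.cos(th)])
    else: v=np.array([x,y,1.])
    return -Rc.T@t, Rc.T@v/np.linalg.norm(v)
def onz(d,uv,z,fish=False):
    o,v=ray(d,uv,fish); return o+v*(z-o[2])/v[2]
def tri(a,b):
    A=[];B=[]
    M=np.zeros((3,3));q=np.zeros(3)
    for o,v in (a,b):
        P=np.eye(3)-np.outer(v,v);M+=P;q+=P@o
    p=np.linalg.solve(M,q); return p,[np.linalg.norm((np.eye(3)-np.outer(v,v))@(p-o)) for o,v in (a,b)]
def proj(d,p,fish=False):
    K=np.asarray(d['camera_matrix']);c=R.from_rotvec(np.ravel(d['rvec'])).as_matrix()@np.asarray(p)+np.ravel(d['tvec'])
    if fish:
        th=np.arctan2(np.hypot(c[0],c[1]),c[2]);k=th/max(np.hypot(c[0],c[1]),1e-9);return np.array([K[0,0]*c[0]*k+K[0,2],K[1,1]*c[1]*k+K[1,2]])
    return np.array([K[0,0]*c[0]/c[2]+K[0,2],K[1,1]*c[1]/c[2]+K[1,2]])
E
python3 - <<'E'
from h import *
a=grab('top','top0');b=grab('side','side0')
o=r.get_obs();print({k:np.round(v,3) for k,v in o.items()})
for d in(a,b):print(d['camera_matrix'],ray(d,(320,240)))
E
```

```text
{'clock': np.float64(0.1), 'joints': array([ 1.043,  0.478,  0.022,  1.556, -0.011,  1.109, -0.083]), 'qvel': array([-0.   , -0.001,  0.001, -0.003, -0.001, -0.002,  0.002]), 'tau': array([ 6.0000e-03, -5.9776e+01,  1.6140e+00, -2.8195e+01,  1.3000e-02,
        5.0000e-03,  0.0000e+00]), 'tcp_pos': array([ 0.275, -0.616,  0.241]), 'orientation': array([-3.071e+00, -6.540e-01,  1.000e-03]), 'contact_force': array([-0.091,  0.81 , -0.025]), 'moment': array([-0.019, -0.03 , -0.009]), 'grip_width': np.float64(0.086)}
[[439.85445472   0.         325.59111308]
 [  0.         439.85445472 242.6746174 ]
 [  0.           0.           1.        ]] (array([0.39703152, 0.09381613, 0.96380299]), array([ 0.15223878,  0.0154612 , -0.9882228 ]))
[[499.68635983   0.         318.68661019]
 [  0.         499.68635983 236.47770925]
 [  0.           0.           1.        ]] (array([0.38087307, 0.95019994, 0.78333258]), array([ 0.13656411, -0.7715246 , -0.62136949]))
```

View pics/top0.png

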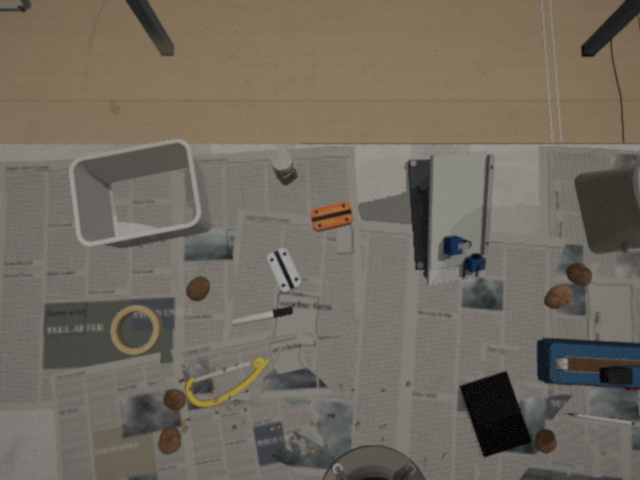

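View pics/side0.png

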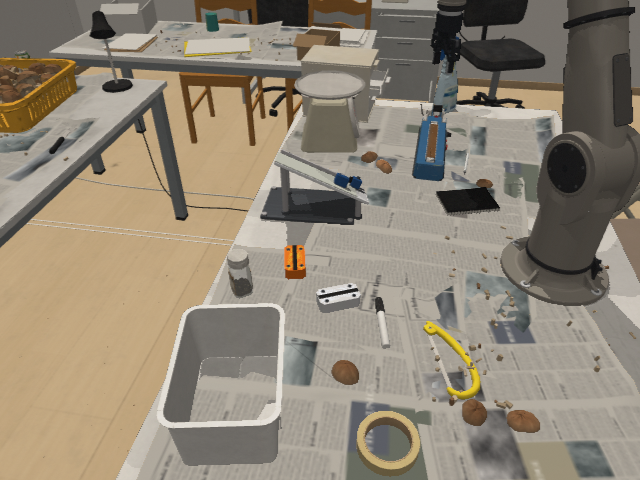

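Candidates for the jaw block: the aluminium/white block with black strip, top (284,270) and side (338,297); the orange look-alike, top (331,216) and side (295,262), which I leave alone. I choose the aluminium one. The jig is at top (460,215), with its low end and blue parts toward the robot and the fence on the right (−y). Jar at top (284,165), marker (262,317), mushroom near (198,288).

```bash
python3 - <<'E'
from h import *
a=load('top')['pixels'][:,:,::-1];b=load('side')['pixels'][:,:,::-1]
f=lambda im,x,y,w,h,s:cv2.resize(im[y:y+h,x:x+w],None,fx=s,fy=s,interpolation=cv2.INTER_CUBIC)
c1=f(a,400,145,100,150,4) #400x600
c2=f(b,255,140,130,95,3) #390x285
c3=f(a,255,240,65,55,6) #390x330
o=np.zeros((600,800,3),np.uint8);o[:,:400]=c1;o[:285,400:790]=c2;o[285:600,400:790]=c3[:315]
cv2.imwrite('pics/crop.png',o)
E
```

```text
(no output)
```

View pics/crop.png

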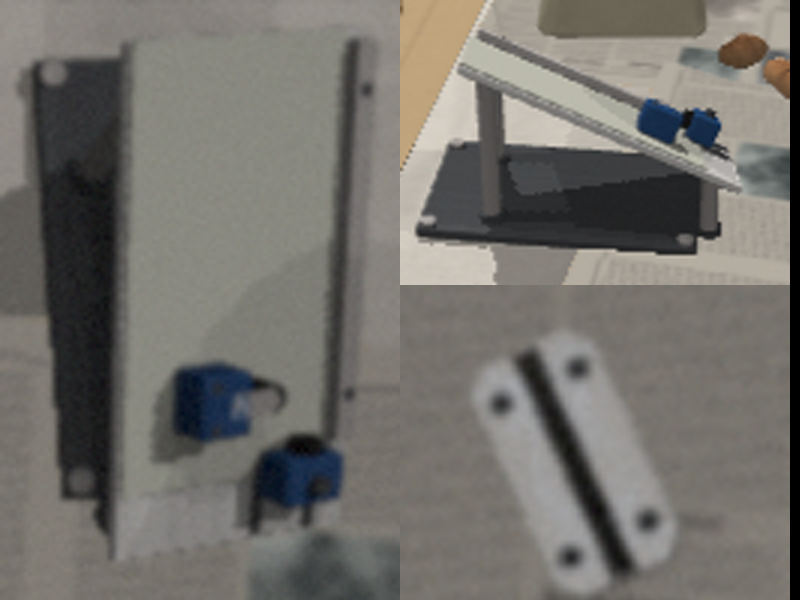

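```bash
cat > jig.py <<'E'
from h import *
from scipy.optimize import least_squares
def Rp(h):
    sx,sy=np.sin(np.radians([23,18])); cx=np.sqrt(1-sx*sx)
    X=np.array([cx,0,sx]); y0=-sx*sy/cx; Y=np.array([y0,np.sqrt(1-sy*sy-y0*y0),sy])
    return R.from_euler('z',h).as_matrix()@np.c_[X,Y,np.cross(X,Y)]
def fit(obs,p0=(0,.75,-.2,.1)):
    f=lambda p:np.concatenate([(proj(d,Rp(p[0])@np.array(P)/1+p[1:],fi)-uv) for d,P,uv,fi in obs])
    s=least_squares(f,p0,loss='soft_l1');return s.x,f(s.x).reshape(-1,2)
E
python3 - <<'E'
from jig import *
a=load('top');b=load('side')
T=lambda x,y:(400+x/4,145+y/4); S=lambda x,y:(255+(x-400)/3,140+y/3)
o=[(a,(.215,.123,0),T(132,42),0),(a,(-.01,.123,0),T(120,492),0),(a,(.21,0,0),T(348,42),0),(a,(.005,0,0),T(327,436),0),
(a,(.21,0,.009),T(358,40),0),(a,(.21,-.012,.009),T(376,40),0),
(b,(.215,.123,0),S(462,65),0),(b,(.21,-.012,.009),S(480,31),0)]
p,e=fit(o);print(p,'\n',e.round(1)); np.save('jig0.npy',p)
print(Rp(p[0]))
q=np.array([onz(a,(255+(x-400)/6,240+(y-285)/6),.03) for x,y in((501,403),(578,367),(571,556),(648,519))])
print(q.round(4),q.mean(0)); d=(q[2]+q[3]-q[0]-q[1])/2;print('long',np.linalg.norm(d),np.degrees(np.arctan2(d[1],d[0])), np.linalg.norm(q[1]-q[0]))
E
```

```text
[ 0.03722573  0.50430249 -0.23033728  0.04216959] 
 [[ 0.4  0.3]
 [ 0.4  1. ]
 [-0.5 -0.5]
 [-0.9  0.1]
 [ 0.1  0.2]
 [ 0.5 -0.1]
 [-1.2  0.4]
 [-0.2 -0.5]]
[[ 0.91986713 -0.16613639 -0.35530714]
 [ 0.03425855  0.93643323 -0.34916924]
 [ 0.39073113  0.30901699  0.86708574]]
[[0.4983 0.2111 0.03  ]
 [0.5112 0.1839 0.03  ]
 [0.4441 0.1854 0.03  ]
 [0.4572 0.1584 0.03  ]] [0.47770984 0.18468416 0.03      ]
long 0.05991490900776468 -154.65781240306774 0.030122098200411056
```

```bash
cat > mv.py <<'E'
from jig import *
def state():
    o=r.get_obs();return np.array(o['tcp_pos']),R.from_rotvec(o['orientation']),o
def delta(P,Rt):
    p,q,o=state(); d=q.inv().apply(np.array(P)-p)/.15; w=(q.inv()*R.from_matrix(Rt)).as_rotvec()/np.pi
    print('delta',d.round(3),w.round(3),'mm',round(np.linalg.norm(d)*150),'deg',round(np.linalg.norm(w)*180,1))
def down(a): return np.c_[[np.cos(a),np.sin(a),0],[np.sin(a),-np.cos(a),0],[0,0,-1]]
def J(p=None):
    p=np.load('jig.npy') if p is None else p
    Rj=Rp(p[0]); return Rj,p[1:]
def plate(s=1): # tool orientation on plate; s=1: tool x = plate x
    Rj,_=J(); return Rj@np.diag([s,-s,-1.])
def at(x,y,z): Rj,t=J(); return Rj@np.array([x,y,z])/1000+t
def inpl(): 
    p,q,o=state();Rj,t=J();return (Rj.T@(p-t)*1000).round(1),(Rj.T@np.array(o['contact_force'])).round(2)
E
cp jig0.npy jig.npy
python3 - <<'E'
from mv import *
p,q,o=state();print(q.as_matrix().round(3))
a=np.radians(25.35)
for t in (a,a+np.pi): delta([.55,-.1,.25],down(t))
for s in(1,-1): print((R.from_matrix(down(a)).inv()*R.from_matrix(plate(s))).magnitude()*57.3)
E
```

```text
[[ 0.913  0.408 -0.001]
 [ 0.408 -0.913  0.002]
 [-0.    -0.002 -1.   ]]
delta [ 3.077 -2.393 -0.054] [-0.001  0.    -0.007] mm 585 deg 1.3
delta [ 3.077 -2.393 -0.054] [0.    0.001 0.993] mm 585 deg 178.7
35.39348591970773
161.47772531399485
```

Emit:
send_rows --pt "1 0.98 -0.8 0 0 0 0" --pt "1 0.98 -0.8 0 0 0 0" --pt "1 0.98 -0.8 0 0 0 0" --pt "1 0.98 -0.8 0 0 0 0" --pt "1 0.98 -0.8 0 0 0 0" --pt "1 0.98 -0.8 0 0 0 0"

```text
clock: 0.6
tcp_pos: [0.3644, -0.4407, 0.2421]
orientation: [-3.067, -0.668, -0.003]
contact_force: [0.3, -0.7, 0.4]
grip_width: 0.0857
```

Emit:
send_rows --pt "1 0.98 -0.8 0 0 0 0" --pt "1 0.98 -0.8 0 0 0 0" --pt "1 0.98 -0.8 0 0 0 0" --pt "1 0.98 -0.8 0 0 0 0" --pt "1 0.98 -0.8 0 0 0 0" --pt "1 0.98 -0.8 0 0 0 0"

```text
clock: 1.1
tcp_pos: [0.4487, -0.2717, 0.2423]
orientation: [-3.068, -0.668, -0.002]
contact_force: [-0.5, -0.5, 0.8]
grip_width: 0.0857
```

Emit:
send_rows --pt "1 0.98 -0.8 0 0 0 0" --pt "1 0.98 -0.8 0 0 0 0" --pt "1 0.98 -0.8 0 0 0 0" --pt "1 0.98 -0.8 0 0 0 0" --pt "1 0.98 -0.8 0 0 0 0" --pt "1 0.98 -0.8 0 0 0 0"

```text
clock: 1.6
tcp_pos: [0.5334, -0.1022, 0.2423]
orientation: [-3.068, -0.667, -0.003]
contact_force: [-0.0, 0.0, -0.9]
grip_width: 0.0854
```

```bash
python3 - <<'E'
from mv import *
print(state()[2]['tcp_pos'],state()[2]['joints'].round(2) if hasattr(state()[2]['joints'],'round') else '')
delta([.478,.185,.15],down(np.radians(25.35)))
E
```

```text
[ 0.53339067 -0.10220292  0.24225696] [ 0.29  0.27 -0.25  1.86  0.08  1.02 -1.14]
delta [ 0.457 -1.894  0.62 ] [-0.001 -0.001 -0.005] mm 307 deg 0.9
```

Emit:
send_rows --pt "1 0.23 -0.95 0 0 0 -0.005" --pt "1 0.23 -0.95 0 0 0 -0.005" --pt "1 0.23 -0.95 0 0 0 -0.005" --pt "1 0.23 -0.95 0 0 0 -0.005" --pt "1 0.23 -0.95 0 0 0 -0.005"

```text
clock: 2.02
tcp_pos: [0.5036, 0.0409, 0.2424]
orientation: [-3.063, -0.689, -0.0]
contact_force: [-0.2, 0.1, 0.7]
grip_width: 0.0854
```

Emit:
send_rows --pt "1 0.23 -0.95 0.4 0 0 0" --pt "1 0.23 -0.95 0.62 0 0 0" --pt "1 0.23 -0.95 0.62 0 0 0" --pt "1 0.23 -0.95 0.62 0 0 0" --pt "1 0.23 -0.95 0.62 0 0 0" --pt "1 0.23 -0.95 0.62 0 0 0"

```text
clock: 2.52
tcp_pos: [0.4744, 0.1806, 0.1474]
orientation: [3.066, 0.684, -0.006]
contact_force: [-0.0, -0.5, 0.2]
grip_width: 0.085
```

```bash
python3 - <<'E'
from mv import *
d=grab('wrist','w1');p,q,o=state();print(p)
delta([.478,.185,.022],down(np.radians(25.35)))
print(proj(d,[.4777,.1847,.03],1), d['camera_matrix'][0])
E
```

```text
[0.47574948 0.17885582 0.14850377]
delta [ 0.033 -0.031  0.843] [ 0.     0.001 -0.002] mm 127 deg 0.4
[320.87811433 234.83202934] [371.64829954   0.         322.14724119]
```

View pics/w1.png

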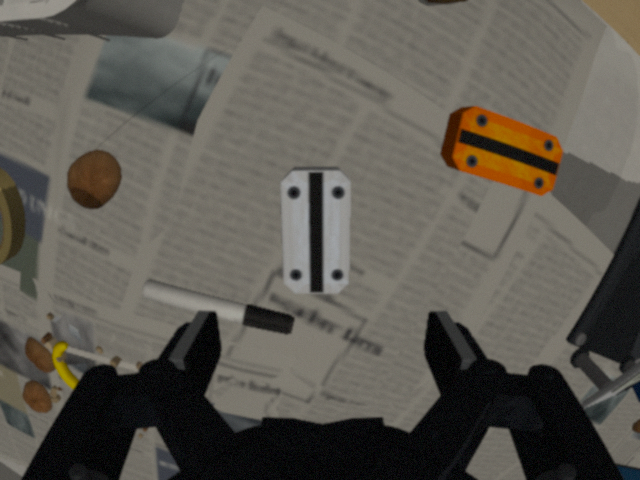

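The aluminium block is at (316,234), with its strip up and lined up with the jaws. The marker cap at (270,318) is clear of the fingers and the orange block is well off to the right.

Emit:
send_rows --pt "1 0.03 -0.05 0.25 0 0 0" --pt "1 0.03 -0.05 0.5 0 0 0" --pt "1 0.03 -0.05 0.7 0 0 0" --pt "1 0.03 -0.05 0.83 0 0 0" --pt "1 0.03 -0.05 0.83 0 0 0" --pt "1 0.03 -0.05 0.83 0 0 0" --pt "0.4 0.03 -0.05 0.83 0 0 0" --pt "0.4 0.03 -0.05 0.83 0 0 0" --pt "0.4 0.03 -0.05 0.83 0 0 0" --pt "0.4 0.03 -0.05 0.83 0 0 0" --pt "0.4 0.03 -0.05 0.83 0 0 0" --pt "0.4 0.03 -0.05 0.83 0 0 0" --pt "0.4 0.03 -0.05 0.83 0 0 0" --pt "0.4 0.03 -0.05 0.83 0 0 0" --squeeze 40

```text
clock: 3.73
tcp_pos: [0.4779, 0.1888, 0.0266]
orientation: [3.067, 0.678, 0.005]
contact_force: [-0.4, -1.5, 8.5]
grip_width: 0.0473
```

Emit:
send_rows --pt "0.4 0 0 -0.1 0 0 0" --pt "0.4 0 0 -0.35 0 0 0" --pt "0.4 0 0 -0.6 0 0 0" --pt "0.4 0 0 -0.85 0 0 0" --pt "0.4 0 0 -1 0 0 0" --pt "0.4 0 0 -1 0 0 0" --pt "0.4 0 0 -1 0 0 0"

```text
clock: 4.32
tcp_pos: [0.4774, 0.1888, 0.1764]
orientation: [-3.067, -0.678, -0.006]
contact_force: [0.7, -0.5, -2.2]
grip_width: 0.0469
```

```bash
python3 - <<'E'
from mv import *
p,q,o=state();print(p,q.as_matrix().round(3),o['grip_width'],o['contact_force'])
d=grab('wrist','w2')
delta([.50,0,.30],plate(1)); delta(at(150,65,120),plate(1)); print(at(150,65,120))
E
```

```text
[0.47735179 0.1887926  0.17640257] [[ 0.907  0.422  0.004]
 [ 0.422 -0.907  0.001]
 [ 0.004  0.001 -1.   ]] 0.04694261859320743 [ 0.73861845 -0.49066072 -2.19654625]
delta [-0.386  1.205 -0.834] [0.081 0.146 0.102] mm 227 deg 35.2
delta [-0.429  2.701 -0.333] [0.081 0.146 0.102] mm 413 deg 35.2
[ 0.58884683 -0.20623064  0.22491566]
```

View pics/w2.png

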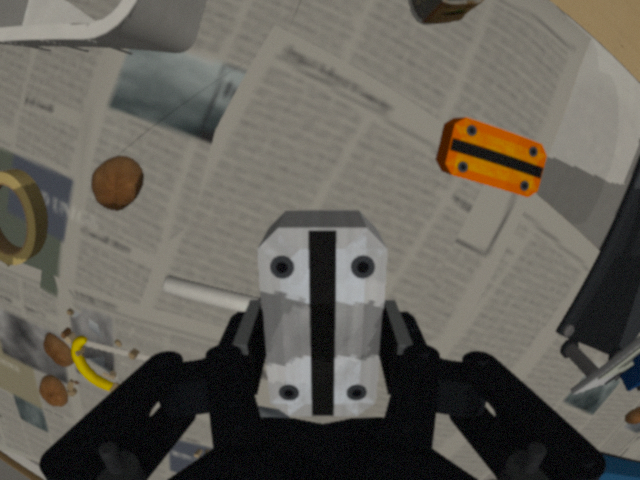

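Emit:
send_rows --pt "0.4 -0.05 0.2 -0.3 0.016 0.03 0.02" --pt "0.4 -0.15 0.4 -0.5 0.032 0.06 0.04" --pt "0.4 -0.25 0.6 -0.7 0.048 0.09 0.06" --pt "0.4 -0.35 0.8 -0.8 0.064 0.12 0.08" --pt "0.4 -0.4 0.95 -0.8 0.081 0.146 0.102" --pt "0.4 -0.4 0.95 -0.8 0.081 0.146 0.102" --pt "0.4 -0.4 0.95 -0.8 0.081 0.146 0.102"

```text
clock: 4.95
tcp_pos: [0.4806, 0.0296, 0.2927]
orientation: [-2.742, -0.134, -0.547]
contact_force: [-0.0, -0.0, -2.7]
grip_width: 0.0469
```

```bash
python3 - <<'E'
from mv import *
p,q,o=state();print(p,np.round(o['joints'],2),inpl())
delta(at(150,65,110),plate(1))
E
```

```text
[0.48057112 0.02964331 0.29267525] [ 0.35 -0.02 -0.3   2.18 -0.61  0.71 -1.  ] (array([ 85. , 324.8, 134.9]), array([-1.08, -0.85, -2.3 ]))
delta [0.45  1.727 0.17 ] [ 0.001 -0.    -0.003] mm 269 deg 0.6
```

Emit:
send_rows --pt "0.4 0.22 0.85 0 0 0 0" --pt "0.4 0.22 0.85 0 0 0 0" --pt "0.4 0.22 0.85 0 0 0 0" --pt "0.4 0.22 0.85 0 0 0 0" --pt "0.4 0.22 0.85 0 0 0 0"

```text
clock: 5.37
tcp_pos: [0.534, -0.086, 0.2651]
orientation: [-2.741, -0.142, -0.543]
contact_force: [0.2, 0.4, -2.1]
grip_width: 0.0468
```

Emit:
send_rows --pt "0.4 0.22 0.85 0 0 0 0" --pt "0.4 0.22 0.85 0 0 0 0" --pt "0.4 0.22 0.85 0 0 0 0" --pt "0.4 0.22 0.85 0 0 0 0" --pt "0.4 0.22 0.85 0 0 0 0" --pt "0.4 0.22 0.85 0 0 0 0"

```text
clock: 5.87
tcp_pos: [0.5851, -0.2, 0.24]
orientation: [-2.738, -0.149, -0.544]
contact_force: [0.0, -0.7, -2.3]
grip_width: 0.0469
```

```bash
python3 - <<'E'
from mv import *
d=grab('wrist');p,q,o=state();print(p,inpl(),np.round(o['joints'],2))
im=d['pixels'][:,:,::-1].copy()
for P in ((215,123,0),(-10,123,0),(210,0,0),(5,0,0),(210,0,9),(210,-12,9),(5,-12,9),(38,52,26),(55,66,26),(55,96,26),(21,66,26)):
    u=proj(d,at(*P),1);print(P,u.round(1));cv2.circle(im,tuple(int(v) for v in u),3,(0,0,255),1)
cv2.imwrite('pics/w3.png',im)
E
```

```text
[ 0.58508714 -0.19934977  0.2405489 ] (array([152.9,  76.9, 132.5]), array([-0.11, -0.13, -1.6 ])) [ 0.56  0.35 -0.12  1.86 -0.62  0.86 -0.61]
(215, 123, 0) [257.6 150.6]
(-10, 123, 0) [273.6 402. ]
(210, 0, 0) [429.1 159. ]
(5, 0, 0) [406.1 388.7]
(210, 0, 9) [432.6 160.1]
(210, -12, 9) [448.6 160.9]
(5, -12, 9) [420.6 394.1]
(38, 52, 26) [353.7 380.9]
(55, 66, 26) [336.7 364.5]
(55, 96, 26) [298.3 364.3]
(21, 66, 26) [335.9 396.6]
```

View pics/w3.png

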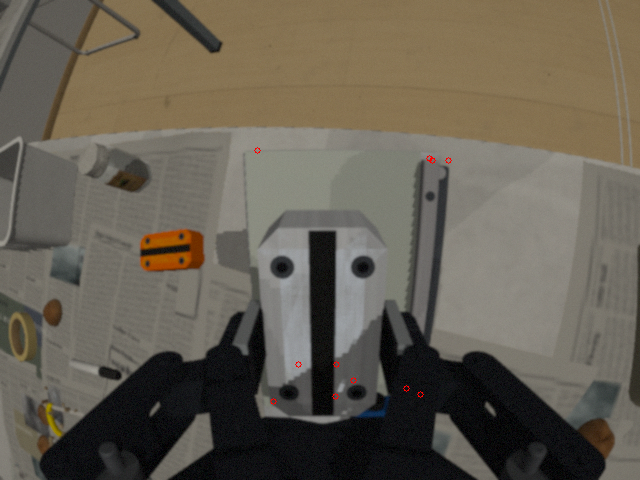

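```bash
python3 - <<'E'
from mv import *
d=load('wrist');im=d['pixels'][:,:,::-1]
c1=cv2.resize(im[135:260,235:295],None,fx=4,fy=4,interpolation=cv2.INTER_CUBIC)
c2=cv2.resize(im[135:260,390:470],None,fx=4,fy=4,interpolation=cv2.INTER_CUBIC)
s=load('side')['pixels'][:,:,::-1][140:235,265:325+10]
c3=cv2.resize(s,None,fx=3,fy=3,interpolation=cv2.INTER_CUBIC)
o=np.zeros((500,790,3),np.uint8);o[:,:240]=c1;o[:,240:560]=c2;o[:285,570:780]=c3
cv2.imwrite('pics/c3.png',o)
for z in (0,):
  for u in ((245,151),(414,160)):
    Rj,t=J();oo,v=ray(d,u,1);a=Rj.T@(oo-t);b=Rj.T@v;print(u,(a-b*a[2]/b[2])*1000,'cam',a)
print(np.array(state()[0]),ray(d,(320,240),1))
E
```

```text
(245, 151) [ 2.15026918e+02  1.32205708e+02 -5.55111512e-14] cam [0.23065599 0.07640628 0.26304133]
(414, 160) [208.79396391  11.36928625   0.        ] cam [0.23065599 0.07640628 0.26304133]
[ 0.58508714 -0.19934977  0.2405489 ] (array([ 0.61032103, -0.2427319 ,  0.3839843 ]), array([ 0.06342795,  0.33173748, -0.94123702]))
```

View pics/c3.png

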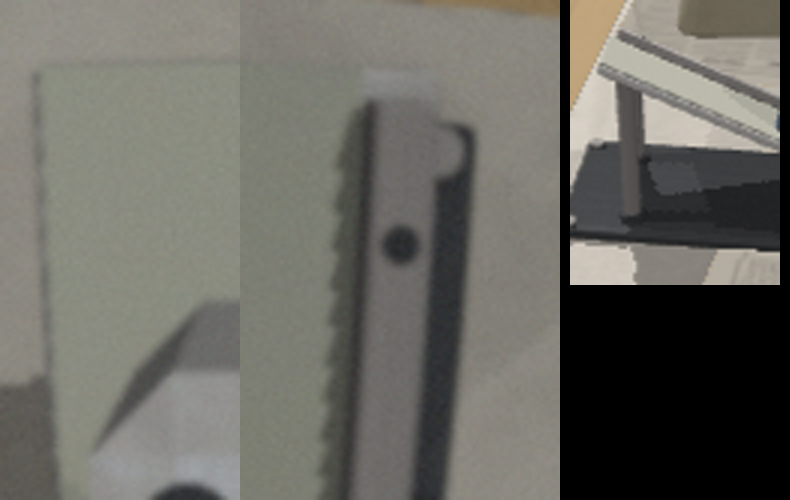

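```bash
python3 - <<'E'
from mv import *
a=load('top');b=load('side');d=load('wrist')
T=lambda x,y:(400+x/4,145+y/4); S=lambda x,y:(255+(x-400)/3,140+y/3)
top=[(a,(.215,.123,0),T(132,42),0),(a,(-.01,.123,0),T(120,492),0),(a,(.21,0,.009),T(358,40),0),(a,(.21,-.012,.009),T(376,40),0)]
side=[(b,(.215,.123,0),S(462,65),0),(b,(.21,-.012,.009),S(480,31),0)]
wr=[(d,(.215,.123,0),(244.5,151.8),1),(d,(.21,0,0),(420.5,160),1),(d,(.21,0,.009),(423.7,160),1),(d,(.21,-.012,.009),(439,160),1)]
ln=[(d,(.123,0),(250,257.5)),(d,(0,.009),(418,257.5)),(d,(-.012,.009),(433.7,257.5))]
def run(o,ln,rot):
    def f(p):
        Rj=Rp(p[0]);w=R.from_rotvec(p[7:10]).as_matrix() if rot else np.eye(3);c=ray(d,(0,0),1)[0]
        P=lambda dd,X,fi:proj(dd,(w@(Rj@np.array(X)+p[1:4]-c)+c) if fi else Rj@np.array(X)+p[1:4],fi)
        return np.concatenate([P(dd,X,fi)-u for dd,X,u,fi in o]+[P(dd,(p[4+i],*yz),1)-u for i,(dd,yz,u) in enumerate(ln)])
    p0=[.037,.504,-.23,.042,.12,.12,.12]+([0,0,0] if rot else [])
    s=least_squares(f,p0);print(s.x.round(4));print(f(s.x).reshape(-1,2).round(1).tolist())
    return s.x
run(top+side,[],0);run(wr,ln,0);run(top+side+wr,ln,0);run(top+side+wr,ln,1)
E
```

```text
[ 0.0358  0.5042 -0.2295  0.0424  0.12    0.12    0.12  ]
[[0.2, 0.2], [-0.0, 0.9], [-0.2, 0.2], [0.3, -0.1], [-1.3, 0.4], [-0.2, -0.5]]
[ 0.0432  0.5011 -0.2257  0.0499  0.1373  0.1397  0.1396]
[[-0.1, 0.4], [-0.3, -1.1], [-0.2, 0.1], [1.1, 0.7], [0.2, -0.0], [-0.3, -0.0], [-0.4, -0.0]]
[ 0.0421  0.5013 -0.2256  0.0498  0.137   0.1395  0.1394]
[[-1.5, 0.7], [-1.0, 2.5], [-1.3, 0.4], [-0.8, 0.0], [-0.5, -1.1], [0.3, -1.9], [0.2, -0.0], [-0.1, -1.3], [0.0, -0.1], [1.3, 0.5], [0.4, -0.0], [-0.2, -0.0], [-0.3, -0.0]]
[ 0.0383  0.5029 -0.2279  0.0478  0.1372  0.1392  0.139   0.0108  0.0037
  0.0095]
[[-0.2, 0.0], [-0.2, 1.5], [-0.2, -0.1], [0.3, -0.4], [-1.0, -1.0], [-0.0, -1.8], [0.7, 0.4], [-0.6, -1.0], [-0.4, 0.1], [0.7, 0.7], [0.8, -0.1], [-0.5, -0.0], [-0.7, -0.1]]
```

```bash
python3 - <<'E'
from mv import *
np.save('jig.npy',[.040,.5025,-.2277,.047])
print(inpl());delta(at(155,70,60),plate(1));delta(at(155,70,27),plate(1))
E
```

```text
(array([152.6,  72.4, 128.6]), array([-0.11, -0.13, -1.6 ]))
delta [0.017 0.017 0.457] [-0.001  0.001 -0.   ] mm 69 deg 0.2
delta [0.017 0.018 0.677] [-0.001  0.001 -0.   ] mm 102 deg 0.2
```

Emit:
send_rows --pt "0.4 0.02 0.02 0.2 0 0 0" --pt "0.4 0.02 0.02 0.4 0 0 0" --pt "0.4 0.02 0.02 0.54 0 0 0" --pt "0.4 0.02 0.02 0.59 0 0 0" --pt "0.4 0.02 0.02 0.61 0 0 0" --pt "0.4 0.02 0.02 0.61 0 0 0" --pt "0.4 0.02 0.02 0.61 0 0 0"

```text
clock: 6.5
tcp_pos: [0.6215, -0.1733, 0.1639]
orientation: [-2.74, -0.148, -0.551]
contact_force: [0.2, -0.1, -2.0]
grip_width: 0.0465
```

```bash
python3 -c "
from mv import *
print(inpl())"
```

```text
(array([157.1,  66.9,  40.2]), array([-0.58, -0.76, -1.75]))
```

Emit:
send_rows --pt "0.4 0 0 0.01 0 0 0" --pt "0.4 0 0 0.02 0 0 0" --pt "0.4 0 0 0.027 0 0 0" --pt "0.4 0 0 0.027 0 0 0"

```text
clock: 6.83
tcp_pos: [0.6227, -0.1717, 0.1592]
orientation: [-2.74, -0.147, -0.55]
contact_force: [-0.4, 0.6, -3.0]
grip_width: 0.0465
```

```bash
python3 -c "
from mv import *
print(inpl())"
```

```text
(array([156.4,  66.8,  35.1]), array([-1.52, -0.28, -2.66]))
```

Still in free air (weight ≈2.5 N); lower it slowly until it touches.

Emit:
send_rows --pt "0.4 0 0 0.01 0 0 0" --pt "0.4 0 0 0.02 0 0 0" --pt "0.4 0 0 0.02 0 0 0"

```text
clock: 7.08
tcp_pos: [0.6237, -0.1702, 0.1561]
orientation: [-2.739, -0.148, -0.548]
contact_force: [-0.8, 0.4, -3.1]
grip_width: 0.047
```

Emit:
send_rows --pt "0.4 0 0 0.008 0 0 0" --pt "0.4 0 0 0.015 0 0 0" --pt "0.4 0 0 0.015 0 0 0"

```text
clock: 7.33
tcp_pos: [0.6245, -0.1695, 0.1542]
orientation: [-2.739, -0.147, -0.549]
contact_force: [0.5, -0.0, -2.6]
grip_width: 0.0469
```

```bash
python3 -c "
from mv import *
print(inpl())"
```

```text
(array([156.2,  67. ,  29.3]), array([-0.56, -0.91, -2.44]))
```

Emit:
send_rows --pt "0.4 0 0 0.007 0 0 0" --pt "0.4 0 0 0.014 0 0 0" --pt "0.4 0 0 0.014 0 0 0"

```text
clock: 7.58
tcp_pos: [0.6254, -0.17, 0.1539]
orientation: [-2.74, -0.147, -0.551]
contact_force: [-5.7, -1.2, 7.5]
grip_width: 0.0467
```

Emit:
send_rows --pt "0.4 0 0 0.006 0 0 0" --pt "0.4 0 0 0.01 0 0 0" --pt "0.4 0 0 0.01 0 0 0"

```text
clock: 7.83
tcp_pos: [0.6259, -0.1705, 0.1539]
orientation: [-2.74, -0.146, -0.553]
contact_force: [-11.5, -4.5, 17.5]
grip_width: 0.047
```

```bash
python3 -c "
from mv import *
print(inpl())"
```

```text
(array([157.3,  65.7,  28.9]), array([-3.95,  3.14, 20.84]))
```

Emit:
send_rows --pt "0.4 0 0 -0.012 0 0 0" --pt "0.4 0 0 -0.013 0 0 0" --pt "0.4 0 0 -0.013 0 0 0" --squeeze 20

```text
clock: 8.08
tcp_pos: [0.6254, -0.17, 0.154]
orientation: [-2.74, -0.147, -0.551]
contact_force: [-5.6, -3.3, 7.2]
grip_width: 0.0469
```

```bash
python3 -c "
from mv import *
print(inpl())"
```

```text
(array([157. ,  66.3,  29. ]), array([-2.5 ,  0.08,  9.35]))
```

Emit:
send_rows --pt "1 0 0.01 -0.01 0 0 0" --pt "1 0 0.06 -0.2 0 0 0" --pt "1 0 0.06 -0.48 0 0 0" --pt "1 0 0.06 -0.7 0 0 0" --pt "1 0 0.06 -0.7 0 0 0" --pt "1 0 0.06 -0.7 0 0 0" --pt "1 0 0.06 -0.7 0 0 0" --pt "1 0 0.06 -0.7 0 0 0" --pt "1 0 0.06 -0.7 0 0 0" --pt "1 0 0.06 -0.7 0 0 0"

```text
clock: 8.92
tcp_pos: [0.5892, -0.2132, 0.24]
orientation: [-2.738, -0.148, -0.546]
contact_force: [0.1, 1.0, -0.4]
grip_width: 0.0856
```

```bash
python3 - <<'E'
from mv import *
print(inpl())
d=grab('wrist','w4')
E
```

```text
(array([155.7,  58.5, 131.6]), array([-0.04,  0.76, -0.77]))
```

View pics/w4.png

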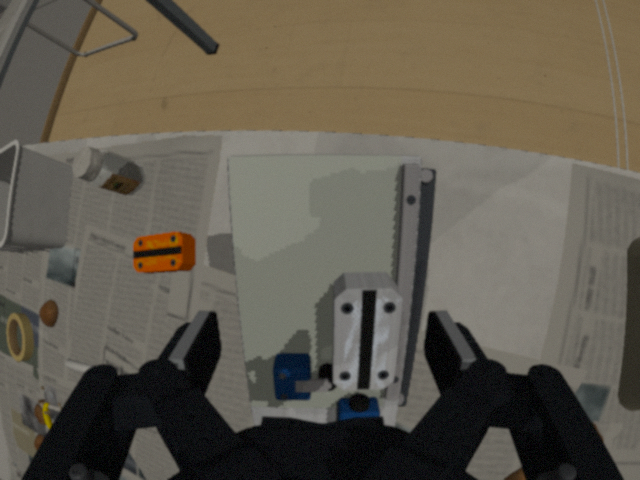

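Block rests along the fence at (367,335), its leading end against the roller at (325,375). Nothing else has moved.

```bash
python3 - <<'E'
from mv import *
np.save('jig.npy',[.040,.5025,-.2277,.0493])
d=load('wrist');Rj,t=J()
c=[]
for u in((347,309),(389,308),(344,372),(385,372)):
    o,v=ray(d,u,1);a=Rj.T@(o-t);b=Rj.T@v;c.append((a+b*(.030-a[2])/b[2])*1000)
c=np.array(c);print(c.round(1).tolist(),c.mean(0).round(1))
o,v=ray(d,(229,157),1);a=Rj.T@(o-t);b=Rj.T@v;print((a-b*a[2]/b[2])*1000)
print(inpl());delta(at(165,26,60),plate(1));delta(at(165,26,20),plate(1))
E
```

```text
[[110.6, 41.5, 30.0], [110.8, 11.8, 30.0], [55.0, 42.3, 30.0], [53.9, 10.3, 30.0]] [82.6 26.5 30. ]
[213.96850958 124.81463792   0.        ]
(array([154.9,  57.7, 129.8]), array([ 0.07, -0.6 ,  0.02]))
delta [0.068 0.212 0.465] [-0.     0.    -0.001] mm 77 deg 0.2
delta [0.068 0.212 0.732] [-0.     0.    -0.001] mm 115 deg 0.2
```

Emit:
send_rows --pt "0 0.09 0.21 0.15 0 0 0" --pt "0 0.09 0.21 0.3 0 0 0" --pt "0 0.09 0.21 0.4 0 0 0" --pt "0 0.09 0.21 0.4 0 0 0" --pt "0 0.09 0.21 0.4 0 0 0" --pt "0 0.09 0.21 0.4 0 0 0" --pt "0 0.09 0.21 0.4 0 0 0" --pt "0 0.09 0.21 0.4 0 0 0" --pt "0 0.09 0.21 0.4 0 0 0" --pt "0 0.09 0.21 0.55 0 0 0" --pt "0 0.09 0.21 0.65 0 0 0" --pt "0 0.09 0.21 0.7 0 0 0" --pt "0 0.09 0.21 0.72 0 0 0" --pt "0 0.09 0.21 0.72 0 0 0" --pt "0 0.09 0.21 0.72 0 0 0"

```text
clock: 10.22
tcp_pos: [0.6455, -0.2062, 0.1438]
orientation: [-2.74, -0.147, -0.55]
contact_force: [-0.1, 0.2, -0.4]
grip_width: -0.0
```

```bash
python3 - <<'E'
from mv import *
f=[]
for i in range(1): print(inpl(),state()[2]['grip_width'])
delta(at(145,26,20),plate(1))
E
```

```text
(array([169.2,  25.2,  23.7]), array([-0.28,  0.06, -0.35])) -1.3222482210205165e-05
delta [-0.161 -0.005  0.024] [ 0.    -0.001 -0.001] mm 24 deg 0.2
```

Emit:
send_rows --pt "0 -0.03 0 0.015 0 0 0" --pt "0 -0.06 0 0.02 0 0 0" --pt "0 -0.09 0 0.02 0 0 0" --pt "0 -0.12 0 0.02 0 0 0" --pt "0 -0.14 0 0.02 0 0 0" --pt "0 -0.155 0 0.02 0 0 0" --pt "0 -0.16 0 0.02 0 0 0" --pt "0 -0.16 0 0.02 0 0 0"

```text
clock: 10.88
tcp_pos: [0.6241, -0.2054, 0.1311]
orientation: [-2.739, -0.147, -0.549]
contact_force: [1.0, 0.1, 0.4]
grip_width: 0.0001
```

```bash
python3 -c "
from mv import *
print(inpl())"
```

```text
(array([144.7,  25.7,  20. ]), array([1.04, 0.01, 0.01]))
```

Emit:
send_rows --pt "0 -0.008 0 0 0 0 0" --pt "0 -0.016 0 0 0 0 0" --pt "0 -0.024 0 0 0 0 0" --pt "0 -0.032 0 0 0 0 0" --pt "0 -0.04 0 0 0 0 0" --pt "0 -0.048 0 0 0 0 0" --pt "0 -0.056 0 0 0 0 0"

```text
clock: 11.47
tcp_pos: [0.6184, -0.2056, 0.129]
orientation: [-2.739, -0.148, -0.554]
contact_force: [7.1, 0.1, 2.5]
grip_width: 0.0001
```

```bash
python3 -c "
from mv import *
print(inpl())"
```

```text
(array([138.6,  25.8,  20.3]), array([ 7.56, -0.34, -0.35]))
```

Emit:
send_rows --pt "0 -0.008 0 0 0 0 0" --pt "0 -0.016 0 0 0 0 0" --pt "0 -0.024 0 0 0 0 0"

```text
clock: 11.72
tcp_pos: [0.6169, -0.2058, 0.129]
orientation: [-2.739, -0.148, -0.559]
contact_force: [8.6, 0.3, 4.3]
grip_width: 0.0002
```

Emit:
send_rows --pt "0 -0.008 0 0 0 0 0" --pt "0 -0.016 0 0 0 0 0" --pt "0 -0.024 0 0 0 0 0"

```text
clock: 11.97
tcp_pos: [0.6125, -0.2059, 0.1269]
orientation: [-2.739, -0.148, -0.556]
contact_force: [4.4, 0.2, 1.8]
grip_width: 0.0003
```

```bash
python3 -c "
from mv import *
print(inpl())"
```

```text
(array([132.3,  25.8,  20.7]), array([ 4.72, -0.05, -0.08]))
```

Emit:
send_rows --pt "0 -0.007 0 0 0 0 0" --pt "0 -0.014 0 0 0 0 0" --pt "0 -0.02 0 0 0 0 0"

```text
clock: 12.22
tcp_pos: [0.6073, -0.2059, 0.124]
orientation: [-2.739, -0.147, -0.55]
contact_force: [2.2, 0.6, 2.2]
grip_width: 0.0004
```

Emit:
send_rows --pt "0 -0.004 0 0 0 0 0" --pt "0 -0.008 0 0 0 0 0" --pt "0 -0.012 0 0 0 0 0"

```text
clock: 12.47
tcp_pos: [0.6056, -0.206, 0.1233]
orientation: [-2.739, -0.147, -0.549]
contact_force: [3.3, 0.8, 2.8]
grip_width: 0.0002
```

```bash
python3 -c "
from mv import *
print(inpl())"
```

```text
(array([124.5,  25.8,  20. ]), array([4.11, 1.03, 0.96]))
```

Emit:
send_rows --pt "0 -0.004 0 0 0 0 0" --pt "0 -0.008 0 0 0 0 0" --pt "0 -0.012 0 0 0 0 0"

```text
clock: 12.72
tcp_pos: [0.6039, -0.2061, 0.1225]
orientation: [-2.739, -0.147, -0.549]
contact_force: [2.8, 1.2, 2.1]
grip_width: 0.0
```

Emit:
send_rows --pt "0 -0.004 0 0 0 0 0" --pt "0 -0.008 0 0 0 0 0" --pt "0 -0.012 0 0 0 0 0"

```text
clock: 12.97
tcp_pos: [0.6022, -0.2061, 0.1218]
orientation: [-2.739, -0.147, -0.549]
contact_force: [2.9, 0.3, 2.8]
grip_width: -0.0
```

Emit:
send_rows --pt "0 -0.005 0 0 0 0 0" --pt "0 -0.009 0 0 0 0 0" --pt "0 -0.014 0 0 0 0 0"

```text
clock: 13.22
tcp_pos: [0.6003, -0.2062, 0.121]
orientation: [-2.739, -0.147, -0.549]
contact_force: [2.8, 0.8, 1.8]
grip_width: -0.0001
```

Emit:
send_rows --pt "0 -0.005 0 0 0 0 0" --pt "0 -0.009 0 0 0 0 0" --pt "0 -0.014 0 0 0 0 0"

```text
clock: 13.47
tcp_pos: [0.5984, -0.2063, 0.1201]
orientation: [-2.739, -0.147, -0.549]
contact_force: [3.0, -0.6, 3.2]
grip_width: 0.0004
```

Emit:
send_rows --pt "0 -0.005 0 0 0 0 0" --pt "0 -0.009 0 0 0 0 0" --pt "0 -0.014 0 0 0 0 0"

```text
clock: 13.72
tcp_pos: [0.5964, -0.2063, 0.1193]
orientation: [-2.739, -0.147, -0.549]
contact_force: [2.4, -0.1, 2.4]
grip_width: -0.0001
```

Emit:
send_rows --pt "0 -0.005 0 0 0 0 0" --pt "0 -0.009 0 0 0 0 0" --pt "0 -0.014 0 0 0 0 0"

```text
clock: 13.97
tcp_pos: [0.5957, -0.2064, 0.1191]
orientation: [-2.739, -0.148, -0.552]
contact_force: [7.6, -0.5, 3.5]
grip_width: 0.0001
```

Force jumped and motion stopped, so this looks like the stop. One small step to confirm.

Emit:
send_rows --pt "0 -0.002 0 0 0 0 0" --pt "0 -0.004 0 0 0 0 0" --pt "0 -0.004 0 0 0 0 0"

```text
clock: 14.22
tcp_pos: [0.5956, -0.2065, 0.1192]
orientation: [-2.74, -0.148, -0.553]
contact_force: [8.3, 0.5, 2.0]
grip_width: -0.0005
```

```bash
python3 -c "
from mv import *
print(inpl())"
```

```text
(array([113.8,  25.8,  20.2]), array([ 8.39, -0.29, -1.38]))
```

Emit:
send_rows --pt "0 0.01 0 0 0 0 0" --pt "0 0.04 0 0 0 0 0" --pt "0 0.12 0 0 0 0 0" --pt "0 0.3 0 -0.05 0 0 0" --pt "0 0.3 0 -0.3 0 0 0" --pt "0 0.3 0 -0.55 0 0 0" --pt "0.5 0.3 -0.1 -0.7 0 0 0" --pt "0.5 0.3 -0.1 -0.7 0 0 0" --pt "0.5 0.3 -0.1 -0.7 0 0 0" --pt "0.8 0.3 -0.1 -0.7 0 0 0" --pt "0.8 0.3 -0.1 -0.7 0 0 0"

```text
clock: 15.13
tcp_pos: [0.5952, -0.2267, 0.23]
orientation: [-2.739, -0.148, -0.545]
contact_force: [0.3, -0.7, -0.2]
grip_width: 0.06
```

```bash
python3 - <<'E'
from mv import *
print(inpl())
d=grab('wrist','w5');im=d['pixels'][:,:,::-1]
cv2.imwrite('pics/c5.png',cv2.resize(im[240:470,200:500],None,fx=2.6,fy=2.6,interpolation=cv2.INTER_CUBIC))
E
```

```text
(array([155.9,  41.1, 123.5]), array([ 0.17, -0.73,  0.  ]))
```

View pics/c5.png

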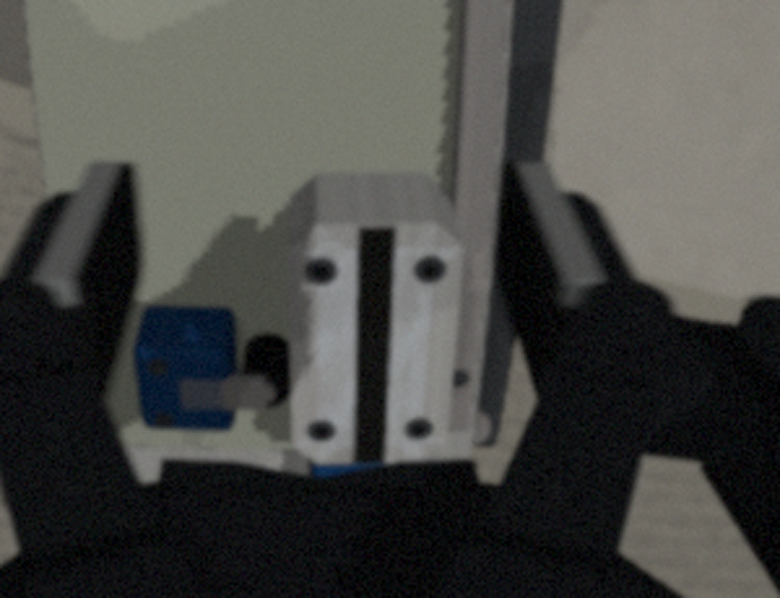

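```bash
python3 - <<'E'
from mv import *
d=load('wrist');Rj,t=J();c=[]
for x,y in((320,269),(430,269),(321,429),(418,428)):
    o,v=ray(d,(200+x/2.6,240+y/2.6),1);a=Rj.T@(o-t);b=Rj.T@v;c.append((a+b*(.030-a[2])/b[2])*1000)
c=np.array(c);e=(c[0]+c[1]-c[2]-c[3])[:2];print(c.mean(0).round(1),'yaw deg',np.degrees(np.arctan2(e[1],e[0])).round(1))
print(inpl(),r.hand_in())
E
```

```text
[56.6 26.5 30. ] yaw deg -0.1
the job is handed in; nothing more can be done
(array([155.9,  41. , 123.4]), array([-0.07, -0.52, -0.9 ])) None
```

I carried out every step and handed the job in at about 15 s of the 61 s allowed. No verdict is reported, so contact with the stop after letting go is inferred, not measured.

- **Release:** I set the aluminium block lengthwise on the plate at about x 157, y 66 mm, pressing lightly, and let go. A wrist picture showed it had slid down by itself and lay along the fence against the roller, at about x 83, y 24–26 mm.
- **Press:** I pushed it slowly past the roller with the closed fingers. The push read about 10 N at the highest, then a steady 4 N. At the stop it rose to 8.4 N on the fingers while motion ceased. That is the whole push, so the stop itself took less, well under 20 N.
- **Last checks:**
  - After I backed off, the wrist picture put the block centre at x about 57, y about 26.5 mm and its turn at about 0.1°.
  - The y reading sits right at the 26.5 mm limit. It was the same 26.5 mm with the block resting on the fence before the push, so I put it down to about 2 mm of calibration offset.
  - The tip of the stop is hidden in that view. I did not touch the block again to confirm contact; I rely on the firm stop I felt, and on gravity and the roller's grip holding it there.
- **Disagreement:** the top and wrist views differed by 4–8 mm on where the jig stands. Touching the plate settled its height, close to the wrist view's value.
- **Bystanders:** I did not touch the jar, the mushroom, the marker or the orange block. They looked undisturbed in the wrist picture taken after the release; the last crop did not show them.

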